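# Fit the lens and lock it in the viewer's barrel

## Robot

A 7-joint arm with a two-finger parallel gripper is mounted at the origin on the work surface. World frame = base frame: x ahead of the robot, y to its left, z up, the work surface at z = 0. Lengths are in m, angles in rad, forces in N, time in s.
With the tool pointing down it reaches from about 0.4 to 0.85 m from the base axis. Payload 10.4 kg.
Tool frame: the origin (TCP) lies at the very end of the fingers, on their centre line; the grasp point (between the pads) lies manip.hold_point_z behind it (manip.hold_point_z is the distance from the TCP to the grasp point, in m); z points along the fingers, y is the direction in which the jaws open and shut (so a half turn about z gives the same grasp; the last joint's range is limited). The gripper opens to 85 mm and grips with 20 to 120 N. Pads are 22 mm wide; open, the fingers measure 114 mm over their backs; the gripper's body (76 mm by 85 mm) begins 54 mm behind the grasp point. The pads swing forward as they close: fully open they stand 13 mm farther back than shut.
Start: joints at [-1.198, 0.332, -0.065, 1.46, 0.022, 1.35, -0.088], TCP at [0.241, 0.577, 0.231] pointing down, gripper open.
Joint ranges: [-2.6, 2.6], [-0.5, 2.12], [-1.47, 1.34], [0.16, 2.42], [-1.27, 4.41], [0.06, 2.06], [-2.6, 2.6]. Speed limits (rad/s): [2.22, 2.22, 2.79, 2.79, 3.14, 3.14, 3.14].

## Interface

Orientations are given as a unit quaternion [x, y, z, w].
In Python, from workcell import manip gives the robot as it stands.
- The arm moves only by the tool jog_arm, never from a script. Its arguments are lists of equal length, an entry for each row: "translation": the shift along the world's x, y, z in mm, a list of three; "turn": the turn about the world's z in degrees. In form: {"translation": [[x, y, z], ...], "turn": [turn, ...]}. A call has 1 to 12 rows; each row is the pose to reach, as a shift and turn from the pose measured when the call began; what a row does not reach only later rows make up. A row lasts 1/12 s, in which the tool goes at most 41.7 mm and 7.16 degrees, less where a joint would pass 70% of its speed; a pose out of reach is approached as far as the arm can. A call with a gripper value outside its range is refused whole. "grip" is the finger opening in mm, from 0 to 85.4, set as the call begins (left out, the last holds). The fingers move at their own pace and stop on an object; "grip_force" is the grip in N (left out, the last holds). Time passes only in rows, so rows that repeat a pose let the fingers close. It gives the time, the measured TCP pose, the force and the opening at its end, in the units of the state.
- manip.get_obs(): the state, without advancing time (a new reading comes with each control period).
- manip.camera(name): name is "scene" or "side" or "wrist"; returns a dict with "frame" (384x512x3 uint8, red, green, blue), "mtx" (3x3 intrinsics, pixels), "pose" (4x4, takes a point from camera to world coordinates). Camera axes: x right, y down, z forward; pixel columns grow to the right and rows downward; lengths in m; the calibration is good to about 2 mm. The wrist camera is an equidistant fisheye: a pixel r from the principal point sees the ray r / f radians off the axis. A picture is of the moment at which its call begins. There is no depth.
- manip.hand_in(): hands the job in, once; it reports no verdict.
Trained networks look in a picture, given as the dict that the camera call returned (one of the last four; its "shot" number tells which), for a name from the list of things; names that differ only in an ending like _2 or _b are one class to them, and where a whole thing is asked for, a point or a joint stands for the part that bears it (a point fixed in the world has none). Each returns a list of dicts, best first, with "confidence" (0 to 1); they miss things now and then, are a little off and sometimes report something else, mostly with a low value. They report only what shows in the picture. A call takes as long as a camera call. They do not tell look-alikes from the thing itself.
- manip.outline_of(picture, label): "mask" (384x512 bool, what is visible of it) and "extent" ([left, top, right, bottom] in pixels, round what is visible of it).
- manip.pinpoint(picture, label): "at" ([column, row] in pixels: a listed point, or the origin of a listed thing).
The state is a dict: "clock": time; "joint_pos": joint angles; "joint_velocities": joint speeds; "tau": joint torques, N m; "position": TCP position; "ee_rot": TCP orientation; "ft_force": force on the tool from outside, world axes, zero at the start; "torque": the same for the moment, N m; "grip_width": opening from 0.0 (shut) to 1.0 (fully open).
Only numpy, scipy, OpenCV 4.12 (cv2) and the standard library are available. Lean on these libraries where they do the work, as an engineer would, in place of code of your own. Each camera call takes 0.05 s, during which the arm holds its last target. There are 200 camera calls.

## Task

Assemble the bench viewer: drop the large lens (not the small one, which stays where it is) into the grey barrel so that it lies flat on the seat. Then lower the retaining ring onto it with its two lugs passing through the gaps between the barrel's two dark lips, and turn it about a quarter turn, either way, until each lug is under the middle of a lip. Let go and leave it locked.

Things in the scene. Friction and masses are not known exactly. Their poses are not given: they have to be found in the camera images.
- barrel: Grey round open barrel, fixed, upright, 100 mm across, 47 mm high. Origin: centre of its underside on the bench; z up. Seat 10 mm up, bore 62 mm wide to 28 mm up, 88 mm wide above. Two dark lips (42 to 47 mm up) reach in to 31 mm from the axis, centred on its +x and -x, about 45 degrees either side; gaps centred on +y and -y. Fingers stay above the mouth: the lens falls the last 30 mm to the seat.
- lens_centre (a point): The large lens: a clear lens in a round metal mount, 50 mm diameter, 20 mm high, 80 g, lying flat on the bench. Point at its centre, 10 mm above its underside. Its yaw does not matter; gripped across its diameter.
- ring_grip (a point): Retaining ring: knurled metal tube 44 mm across, 34 mm bore, 54 mm high, 100 g, standing. At its foot two lugs 16 mm wide, 6 mm thick reach 39 mm from the axis along its +x and -x (half a turn is the same). Point: on the axis 42 mm above its underside, gripped at any yaw; z up. On the seated lens its underside is 30 mm above the bench, lugs free to turn below the lips, lowest 17 mm inside the barrel.
- small_lens_centre (a point): A bystander, to be left alone: a small lens of the same make, 32 mm diameter, 20 mm high, lying flat on the bench. Point at its centre, 10 mm above its underside.
Mind the look-alikes: they are no part of the job. Leave any purple or red look-alike of the part that bears lens_centre alone.

How it is judged:
On the way, in this order (a step that is already met when the one before it is completed fails the run):
1. the large lens lies flat on the seat in the barrel, the ring not yet in it (horizontal distance between lens_centre and barrel below 0.013 m and z of lens_centre in the frame of barrel below 0.024 m and angle between lens_centre's own z axis and vertical below 0.17 rad and horizontal distance between ring_grip and barrel above 0.06 m), for 0.2 s.
2. the ring is down in the barrel, its lugs below the level of the lips (horizontal distance between each of lens_centre, ring_grip and barrel below 0.013 m and z of lens_centre in the frame of barrel below 0.024 m and angle between each of lens_centre, ring_grip's own z axis and vertical below 0.17 rad and z of ring_grip in the frame of barrel between 0.066 and 0.08 m), for 0.1 s.
At the end, for the whole second after the job is handed in: The large lens lies flat (within 10 degrees) on the barrel's seat, within 13 mm of its axis; the ring stands upright (10 degrees) on it, within 13 mm of the axis, its lugs below the lips and turned to within 28 degrees of the middle of the lips; both at rest (all of step 2 and angle between the x axis of ring_grip and the x axis of barrel, either way round below 0.5 rad and linear speed of each of ring, lens below 0.02 m/s); the robot touches nothing.
It fails at once if the small lens moved more than 30 mm (distance of small_lens_centre from where it was at the start of the episode above 0.03 m).
It also fails if it takes over 54 s, if anything falls off the work surface, if the arm or the gripper's body presses on something with over 40 N, if the wrist force passes 120 N, or if a joint passes its speed limit or range.

## Working session

There is one attempt and no reset: what is moved stays moved. The work goes in short steps, Python scripts to look and compute and a tool call to move; the robot and the scene stay as the last step left them, time stands still between calls to the robot, and variables do not carry over. Pictures are saved under pics/ and viewed, about 8 in all and at most 12, crops included, and the job is handed in when it is done.

Besides the shell and the picture viewer there is one more tool, called after "Emit:" as name(argument=value, ...) on one line, values as JSON. jog_arm: Moves the arm, as the interface text tells. Its arguments: {"type":"object","properties":{"translation":{"type":"array"},"turn":{"type":"array"},"grip":{"type":"number"},"grip_force":{"type":"number"}},"required":["translation","turn"]}

```bash
mkdir -p pics
cat > h.py <<'E'
import numpy as np, cv2
from workcell import manip
def ray(pic,uv):
    K=pic["mtx"];T=np.array(pic["pose"])
    x=(uv[0]-K[0][2])/K[0][0];y=(uv[1]-K[1][2])/K[1][1]
    if pic.get("_n")=="wrist":
        r=np.hypot(x,y); s=np.sin(r)/r if r>1e-9 else 1; d=np.array([x*s,y*s,np.cos(r)])
    else: d=np.array([x,y,1.])
    return T[:3,3],T[:3,:3]@d
def at_z(pic,uv,z):
    o,d=ray(pic,uv); return o+d*(z-o[2])/d[2]
def cam(n):
    p=manip.camera(n); p["_n"]=n; return p
def look(p,l): return manip.pinpoint({k:v for k,v in p.items() if k!="_n"},l)
def save(p,f): cv2.imwrite("pics/"+f,p["frame"][:,:,::-1])
Z={"barrel":0,"lens_centre":.01,"ring_grip":.042,"small_lens_centre":.01}
E
python3 - <<'E'
from h import *
print(manip.hold_point_z, manip.get_obs())
ims=[]
for n in ["scene","side","wrist"]:
    p=cam(n); ims.append(p["frame"]); save(p,n+"0.png")
    print(n,np.round(p["pose"],3).tolist())
    for l,z in Z.items():
        for d in look(p,l)[:3]: print(l,np.round(d["at"],1),round(d["confidence"],2),np.round(at_z(p,d["at"],z),3))
E
```

```text
0.0187 {'clock': 0.0, 'joint_pos': array([-1.1976098 ,  0.3328949 , -0.06470762,  1.4609074 ,  0.02163209,
        1.34990966, -0.08851528]), 'joint_velocities': array([-9.98467640e-05,  7.37430172e-04,  8.74789147e-04,  1.50943253e-03,
        6.06005263e-04, -1.01838049e-03, -5.11339376e-04]), 'tau': array([-1.84438568e-04, -6.25441933e+01,  4.97520610e-02, -3.91623509e+01,
        1.64504070e-02,  9.73491522e-03,  2.14178959e-05]), 'position': array([0.24082863, 0.57634355, 0.23051778]), 'ee_rot': array([ 1.96594661e-01,  9.80484591e-01, -7.05153641e-04, -9.36969252e-05]), 'ft_force': array([-0.64145   , -0.090465  ,  0.40077367]), 'torque': array([ 0.02985971, -0.01484632,  0.0197733 ]), 'grip_width': 1.0006914437125616}
scene [[0.423, 0.684, -0.595, 1.173], [0.906, -0.31, 0.288, -0.297], [0.013, -0.66, -0.751, 0.788], [0.0, 0.0, 0.0, 1.0]]
barrel [251.4 192.4] 0.77 [0.537 0.012 0.   ]
lens_centre [126.1 225. ] 0.93 [ 0.517 -0.299  0.01 ]
lens_centre [149.7 256.9] 0.74 [ 0.625 -0.274  0.01 ]
lens_centre [164.8 284.9] 0.65 [ 0.704 -0.264  0.01 ]
ring_grip [311.  143.7] 0.97 [0.479 0.214 0.042]
small_lens_centre [152.  199.5] 0.57 [ 0.466 -0.222  0.01 ]
side [[0.986, -0.132, 0.103, 0.5], [-0.167, -0.746, 0.645, -0.544], [-0.008, -0.653, -0.757, 0.689], [0.0, 0.0, 0.0, 1.0]]
barrel [237.5 209.6] 0.85 [0.544 0.004 0.   ]
lens_centre [303.8 329.5] 0.95 [ 0.617 -0.272  0.01 ]
lens_centre [246.4 354.3] 0.95 [ 0.518 -0.296  0.01 ]
lens_centre [354.  316.5] 0.63 [ 0.705 -0.264  0.01 ]
ring_grip [200.4 129.6] 0.6 [0.49  0.218 0.042]
small_lens_centre [208.  316.6] 0.58 [ 0.463 -0.223  0.01 ]
wrist [[0.385, 0.89, 0.243, 0.178], [0.923, -0.372, -0.101, 0.602], [0.0, 0.264, -0.965, 0.374], [0.0, 0.0, 0.0, 1.0]]
lens_centre [121.7 377.8] 0.33 [0.519 0.17  0.01 ]
small_lens_centre [121.3 375.2] 0.45 [0.511 0.175 0.01 ]
```

View pics/scene0.png

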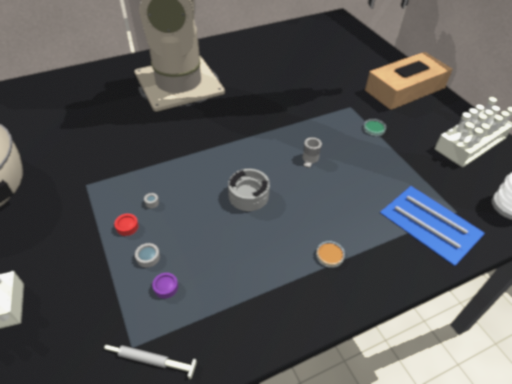

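View pics/side0.png

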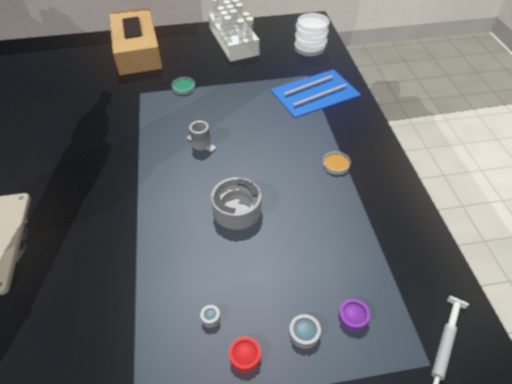

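The scene view shows the barrel at about (250,190), the ring at (311,150) and the clear large lens at (148,256). The red look-alike is at (126,224), the purple one at (165,285), and the small lens at (152,200). In the side view the large lens is at (304,330). The two views agree on about (0.621, -0.273). I'll grip it with the jaws across the red–purple line.

Emit:
jog_arm(translation=[[190,-425,0],[190,-425,0],[190,-425,0],[190,-425,0],[190,-425,0],[190,-425,0],[190,-425,0],[190,-425,0],[190,-425,0],[190,-425,0],[190,-425,0],[190,-425,0]], turn=[-74,-74,-74,-74,-74,-74,-74,-74,-74,-74,-74,-74])

```text
clock: 1.75
position: [0.4334, 0.1449, 0.2319]
ee_rot: [0.751, 0.66, 0.0, 0.001]
ft_force: [0.4, -0.3, -0.6]
grip_width: 1.002
```

Run:
```python
from h import *
p=cam("wrist"); save(p,"w1.png")
for l in ["barrel","ring_grip"]:
    for d in look(p,l)[:2]: print(l,np.round(d["at"],1),round(d["confidence"],2),np.round(at_z(p,d["at"],Z[l]),3))
print(manip.get_obs()["joint_pos"],manip.get_obs()["position"])
```

```text
barrel [341.1 258.6] 0.8 [ 0.54  -0.003  0.   ]
ring_grip [292.8 107.2] 0.8 [0.484 0.215 0.042]
[-0.78766197 -0.06038903  0.33949511  1.89812838  0.02046422  1.29993938
 -0.5720433 ] [0.43112569 0.15137782 0.23153346]
```

View pics/w1.png

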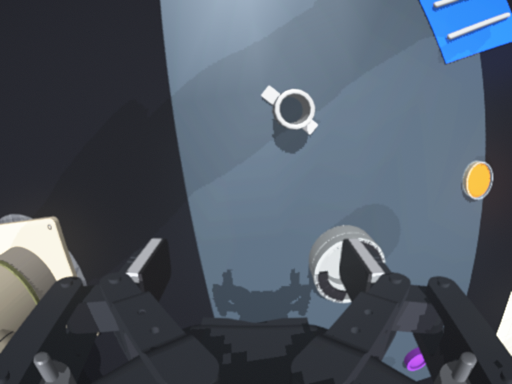

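Emit:
jog_arm(translation=[[190,-424,-50],[190,-424,-50],[190,-424,-50],[190,-424,-50],[190,-424,-50],[190,-424,-50],[190,-424,-50],[190,-424,-50],[190,-424,-50],[190,-424,-50],[190,-424,-50],[190,-424,-50]], turn=[-73,-73,-73,-73,-73,-73,-73,-73,-73,-73,-73,-73])

```text
clock: 2.9
position: [0.6215, -0.2767, 0.1789]
ee_rot: [0.996, 0.087, -0.001, 0.001]
ft_force: [-0.7, -1.1, -0.2]
grip_width: 0.992
```

Run:
```python
from h import *
p=cam("wrist"); save(p,"w2.png")
for l in ["lens_centre"]:
    for d in look(p,l)[:4]: print(l,np.round(d["at"],1),round(d["confidence"],2),np.round(at_z(p,d["at"],Z[l]),3))
print(manip.get_obs()["joint_pos"],manip.get_obs()["position"],manip.get_obs()["ee_rot"])
```

```text
lens_centre [254.  178.9] 0.86 [ 0.618 -0.277  0.01 ]
lens_centre [258.1  98.3] 0.82 [ 0.703 -0.266  0.01 ]
lens_centre [257.8 269. ] 0.8 [ 0.511 -0.3    0.01 ]
lens_centre [192.8 288.1] 0.43 [ 0.468 -0.225  0.01 ]
[-0.14979689  0.56628765  0.73404056  1.40075141 -0.37857257  1.31957836
 -0.79256625] [ 0.62130873 -0.27347976  0.17970636] [ 9.96033186e-01  8.89766586e-02 -9.95562021e-04  2.33621333e-04]
```

The wrist view shows the ring at (293,107) with lugs at (270,95) and (310,127). One dark lip of the barrel is around (330,288). Next I descend on the lens.

Emit:
jog_arm(translation=[[-2,-2,-30],[-2,-2,-60],[-2,-2,-90],[-2,-2,-120],[-2,-2,-145],[-2,-2,-165],[-2,-2,-179],[-2,-2,-179],[-2,-2,-179]], turn=[0,0,0,0,0,0,0,0,0])

```text
clock: 3.75
position: [0.6198, -0.2739, 0.0009]
ee_rot: [0.996, 0.09, -0.001, -0.0]
ft_force: [-0.2, 0.3, 0.2]
grip_width: 1.001
```

Emit:
jog_arm(translation=[[0,0,0],[0,0,0],[0,0,0],[0,0,0],[0,0,0],[0,0,0],[0,0,0],[0,0,0]], turn=[0,0,0,0,0,0,0,0], grip=35, grip_force=40)

```text
clock: 4.42
position: [0.6208, -0.274, 0.0027]
ee_rot: [0.996, 0.09, 0.0, -0.0]
ft_force: [-1.3, 1.6, 7.0]
grip_width: 0.564
```

Emit:
jog_arm(translation=[[0,0,20],[0,0,50],[0,0,90],[0,0,130],[-20,50,130],[-40,90,130],[-60,130,130],[-70,160,130],[-70,160,130],[-70,160,130]], turn=[0,0,0,0,0,0,0,0,0,0])

```text
clock: 5.25
position: [0.5504, -0.1098, 0.1331]
ee_rot: [0.996, 0.093, 0.0, -0.001]
ft_force: [-0.2, -0.6, -1.0]
grip_width: 0.565
```

Run:
```python
from h import *
o=manip.get_obs(); print(o["position"],o["grip_width"],o["ft_force"])
for n in ["wrist","scene","side"]:
    p=cam(n); save(p,n+"3.png")
    for l,z in [("barrel",0),("lens_centre",o["position"][2]+.010)]:
        for d in look(p,l)[:3]: print(n,l,np.round(d["at"],1),round(d["confidence"],2),np.round(at_z(p,d["at"],z),3))
```

```text
[ 0.55044787 -0.10975603  0.13312336] 0.5648644210736911 [-0.21140484 -0.64160667 -1.00209003]
wrist barrel [142.3 176.7] 0.63 [0.538 0.002 0.   ]
wrist lens_centre [257.7 257.4] 0.9 [ 0.547 -0.112  0.143]
wrist lens_centre [418.7 253.5] 0.74 [ 0.563 -0.201  0.143]
wrist lens_centre [435.6  69.2] 0.57 [ 0.66  -0.181  0.143]
scene barrel [248.4 194.2] 0.88 [0.539 0.003 0.   ]
scene lens_centre [165.7 283.9] 0.85 [ 0.783 -0.268  0.143]
scene lens_centre [201.5 170.1] 0.79 [ 0.55  -0.115  0.143]
scene lens_centre [127.8 225.4] 0.73 [ 0.632 -0.296  0.143]
side lens_centre [242.2 213.2] 0.75 [ 0.542 -0.118  0.143]
side lens_centre [353.  317.2] 0.66 [ 0.663 -0.32   0.143]
side lens_centre [244.1 353. ] 0.63 [ 0.512 -0.343  0.143]
```

View pics/wrist3.png

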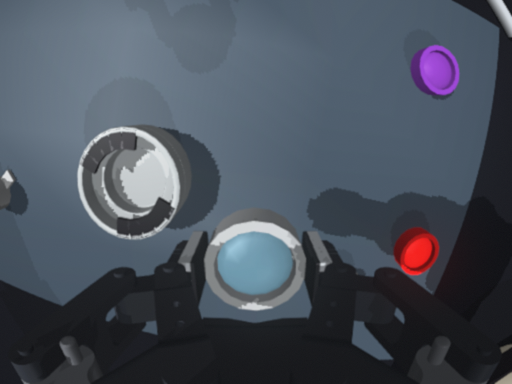

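The lens is held flat in the jaws at (255,257). The barrel shows whole at (130,182), with dark lips at (110,150) and (147,218). Next I refine the barrel centre and find the lip yaw.

```bash
cat >> h.py <<'E'
from scipy.optimize import least_squares
def proj(pic,P):
    K=np.array(pic["mtx"]);T=np.array(pic["pose"])
    c=(np.atleast_2d(P)-T[:3,3])@T[:3,:3]
    if pic["_n"]=="wrist":
        rho=np.hypot(c[:,0],c[:,1]); s=np.arctan2(rho,c[:,2])/np.maximum(rho,1e-12); m=c[:,:2]*s[:,None]
    else: m=c[:,:2]/c[:,2:]
    return m*[K[0,0],K[1,1]]+K[:2,2]
def outl(p,l): return manip.outline_of({k:v for k,v in p.items() if k!="_n"},l)
TH=np.linspace(0,2*np.pi,721)[:-1]
def cyl(c,r,z0,z1): return np.vstack([np.c_[c[0]+r*np.cos(TH),c[1]+r*np.sin(TH),0*TH+z] for z in (z0,z1)])
def fit_cyl(p,mask,c0,r,z0,z1):
    m=mask.astype(np.uint8); h=cv2.convexHull(np.argwhere(m)[:,::-1].astype(np.int32))
    x,y,w,hh=cv2.boundingRect(h); obs=np.array([x,x+w-1,y,y+hh-1])
    def f(c):
        q=proj(p,cyl(c,r,z0,z1)); return np.r_[q[:,0].min(),q[:,0].max(),q[:,1].min(),q[:,1].max()]-obs
    s=least_squares(f,c0,x_scale=.01,diff_step=1e-3); return s.x,np.round(s.fun,1)
def polar(p,c,z,rs,n=72):
    a=np.arange(n)*2*np.pi/n; g=p["frame"].astype(np.float32).mean(2); v=[]
    for r in rs:
        q=proj(p,np.c_[c[0]+r*np.cos(a),c[1]+r*np.sin(a),0*a+z]).astype(np.float32)
        v.append(cv2.remap(g,q[None,:,0],q[None,:,1],cv2.INTER_LINEAR)[0])
    return a,np.mean(v,0)
E
python3 - <<'E'
from h import *
for n in ["wrist","scene"]:
    p=cam(n)
    for d in outl(p,"barrel")[:1]:
        c,f=fit_cyl(p,d["mask"],[.539,.003],.05,0,.047); print(n,d["confidence"],d["extent"],c,f)
        a,v=polar(p,c,.047,[.034,.037,.040]); print(v.astype(int).tolist())
        w=np.clip(110-v,0,None); print("lip yaw",np.degrees(np.angle((w*np.exp(2j*a)).sum())/2))
E
```

```text
wrist 0.98 [71.3, 126.3, 187.9, 243.8] [0.54054351 0.00099057] [-1.1  0.8 -0.9  1. ]
[80, 81, 85, 81, 81, 81, 80, 80, 79, 78, 76, 75, 85, 73, 71, 69, 77, 79, 77, 76, 76, 75, 75, 75, 75, 76, 77, 78, 79, 80, 81, 82, 82, 83, 74, 52, 53, 53, 54, 52, 53, 53, 53, 54, 54, 55, 55, 56, 59, 57, 57, 59, 55, 194, 201, 199, 202, 202, 206, 209, 210, 210, 211, 212, 213, 220, 167, 135, 129, 127, 48, 80]
lip yaw 36.320956032985976
scene 0.72 [230.0, 164.4, 271.0, 213.6] [0.54379897 0.00204237] [-0.7  0.7 -0.  -0. ]
[60, 60, 57, 55, 55, 55, 54, 52, 53, 54, 53, 54, 53, 53, 56, 67, 86, 98, 103, 103, 103, 104, 104, 105, 105, 106, 107, 108, 108, 109, 109, 109, 109, 107, 97, 76, 54, 48, 49, 50, 49, 49, 50, 49, 49, 50, 51, 52, 55, 60, 64, 69, 87, 121, 150, 160, 165, 172, 178, 179, 179, 179, 178, 178, 177, 177, 177, 177, 171, 143, 97, 68]
lip yaw 36.049202970407215
```

Emit:
jog_arm(translation=[[-3,35,0],[-5,75,0],[-7,112,0],[-7,112,-20],[-7,112,-45],[-7,112,-55],[-7,112,-55],[-7,112,-55]], turn=[0,0,0,0,0,0,0,0])

```text
clock: 6.57
position: [0.5437, -0.0031, 0.0778]
ee_rot: [0.996, 0.089, -0.0, 0.0]
ft_force: [0.1, -0.3, -0.1]
grip_width: 0.567
```

Run:
```python
from h import *
o=manip.get_obs(); print(o["position"],o["grip_width"],o["ft_force"])
p=cam("wrist"); save(p,"w4.png"); zz=o["position"][2]-.0027
for d in outl(p,"lens_centre")[:1]: print(d["confidence"],d["extent"],fit_cyl(p,d["mask"],o["position"][:2],.025,zz,zz+.02))
for d in outl(p,"barrel")[:1]: print(d["confidence"],d["extent"],fit_cyl(p,d["mask"],[.541,.002],.05,0,.047))
```

```text
[ 0.54368901 -0.0030532   0.0778149 ] 0.5666044913051603 [ 0.11734415 -0.25576178 -0.0989209 ]
0.88 [488.8, 251.5, 512.0, 293.0] (array([ 0.54524308, -0.18749816]), array([-14.8,  24.1, -10.9,  16.1]))
0.73 [171.8, 142.7, 324.8, 244.8] (array([0.55808391, 0.00412185]), array([ -4.1,   3.8, -24.1,  28.4]))
```

View pics/w4.png

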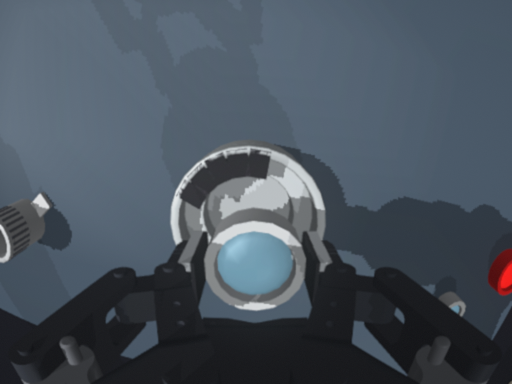

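The lens is held at (255,262) and the barrel spans columns 172–325. The arm is about 5 mm short in y. I'll check the lens offset along the pads from its outline (204–306, 221–310).

Run:
```python
from h import *
o=manip.get_obs(); print(o["position"],o["ft_force"])
p=cam("wrist"); zz=o["position"][2]-.0027
for b in [0]:
    m=np.zeros((384,512),bool); m[221:311,204:307]=1
    print(fit_cyl(p,m,o["position"][:2],.025,zz,zz+.02))
```

```text
[ 0.54459797 -0.00278642  0.07885459] [-0.20676524 -0.5532821  -0.13298117]
(array([ 0.5341017 , -0.00509048]), array([ 0. , -0. , -5.4,  6.8]))
```

Run:
```python
from h import *
o=manip.get_obs();P=o["position"]
p=cam("wrist")
for d in look(p,"lens_centre")[:4]: print(np.round(d["at"],1),d["confidence"],at_z(p,d["at"],P[2]+.0073)-P)
for z in (.012,.017): print(z,at_z(p,(255,263),P[2]+z)-P)
m=cv2.inRange(cv2.cvtColor(p["frame"],cv2.COLOR_RGB2HSV),(90,70,90),(115,255,255))
n,l,s,c=cv2.connectedComponentsWithStats(m); i=1+np.argmax(s[1:,4]); print("glass",s[i],c[i])
for dx in (0,-.004,-.010):
  for z in (.010,.017):
    q=proj(p,np.c_[P[0]+dx+.019*np.cos(TH),P[1]+.019*np.sin(TH),0*TH+P[2]+z]); print(dx,z,q.min(0),q.max(0),np.ptp(q,axis=0))
    q=proj(p,cyl(P[:2]+[dx,0],.025,P[2]+z-.02,P[2]+z)); print("   outer",q.min(0),q.max(0))
```

```text
[507.7 272.7] 0.78 [ 0.00283157 -0.18685362  0.0073    ]
[258.7 258.3] 0.58 [-0.004928   -0.00323383  0.0073    ]
0.012 [-0.0054656  -0.00141054  0.012     ]
0.017 [-0.00280671 -0.00092363  0.017     ]
glass [  359     0   153   222 22763] [454.11632913 102.94047358]
0 0.01 [215.93457149 214.97581075] [292.42489908 283.45578563] [76.49032759 68.47997488]
   outer [204.02063629 191.95075787] [304.35166825 292.84596473]
0 0.017 [214.17322915 220.06741551] [294.13017249 290.81084664] [79.95694333 70.74343113]
   outer [201.73108877 195.44313222] [306.58674131 300.39400278]
-0.004 0.01 [214.91665731 222.76229764] [290.63189829 289.65780169] [75.71524098 66.89550405]
   outer [203.13021132 199.06602302] [302.45811193 298.79422078]
-0.004 0.017 [213.14306818 228.17941996] [292.22681291 297.1435961 ] [79.08374473 68.96417614]
   outer [200.84433778 202.8485089 ] [304.57062833 306.44834979]
-0.01 0.01 [213.45572129 234.15611727] [287.9829439  298.64573405] [74.52722261 64.48961678]
   outer [201.86337319 209.55488331] [299.65155151 307.40729371]
-0.01 0.017 [211.6716551  240.02056696] [289.41908666 306.2967509 ] [77.74743156 66.27618394]
   outer [199.58967078 213.74791285] [301.58627502 315.19237423]
```

Emit:
jog_arm(translation=[[2,5,0],[2,5,-10],[2,5,-20],[2,5,-27],[2,5,-27],[2,5,-27],[2,5,-27],[2,5,-27]], turn=[0,0,0,0,0,0,0,0])

```text
clock: 7.53
position: [0.5465, 0.0024, 0.0517]
ee_rot: [0.996, 0.09, 0.001, -0.0]
ft_force: [0.6, 0.2, -1.4]
grip_width: 0.568
```

Emit:
jog_arm(translation=[[0,0,0],[0,0,0],[0,0,0],[0,0,0],[0,0,0],[0,0,0]], turn=[0,0,0,0,0,0], grip=85)

```text
clock: 8.03
position: [0.5465, 0.0025, 0.0517]
ee_rot: [0.996, 0.09, 0.001, -0.0]
ft_force: [-0.5, 0.9, 0.2]
grip_width: 0.995
```

Emit:
jog_arm(translation=[[0,0,35],[0,0,75],[0,0,110],[-15,30,120],[-30,60,120],[-45,90,120],[-60,120,120],[-60,120,120],[-60,120,120]], turn=[0,0,0,0,0,0,0,0,0])

```text
clock: 8.78
position: [0.4858, 0.1243, 0.1718]
ee_rot: [0.996, 0.091, 0.001, -0.0]
ft_force: [0.5, -1.5, -0.4]
grip_width: 1.003
```

Run:
```python
from h import *
o=manip.get_obs(); print(o["position"],o["ee_rot"],o["joint_pos"])
ims=[]
for n in ["wrist","scene","side"]:
    p=cam(n); ims.append(p["frame"])
    for l,z in [("barrel",0),("lens_centre",.02),("ring_grip",.042)]:
        for d in look(p,l)[:4]: print(n,l,np.round(d["at"],1),round(d["confidence"],2),np.round(at_z(p,d["at"],z),3))
    if n!="wrist":
        d=outl(p,"barrel")
        if d: print("fit",fit_cyl(p,d[0]["mask"],[.541,.002],.05,0,.047))
    else:
        d=outl(p,"ring_grip"); np.save("rm.npy",d[0]["mask"]) if d else 0
        print(d[0]["extent"] if d else None)
a=cv2.resize(ims[2][150:270,160:320],(640,480),interpolation=cv2.INTER_CUBIC)
cv2.imwrite("pics/c5.png",np.hstack([cv2.resize(ims[0],(440,330)),cv2.resize(a,(330,330)[:2])])[:,:,::-1])
cv2.imwrite("w5raw.png",ims[0][:,:,::-1])
```

```text
[0.48578238 0.12434245 0.17180623] [ 9.95804879e-01  9.14964018e-02  9.07579306e-04 -4.76312718e-04] [-0.95139177  0.10055769  0.65261908  1.89207997 -0.06690709  1.16835115
 -1.66264415]
wrist barrel [373.7 151. ] 0.69 [ 0.54  -0.001  0.   ]
wrist lens_centre [380.2 151.6] 0.57 [ 0.542 -0.     0.02 ]
wrist ring_grip [163.7 168.3] 0.59 [0.487 0.213 0.042]
[140.5, 139.3, 206.1, 197.2]
scene barrel [248.1 189.6] 0.73 [0.525 0.009 0.   ]
scene lens_centre [126.  226.4] 0.98 [ 0.53 -0.3   0.02]
scene lens_centre [254.2 186.9] 0.72 [0.539 0.019 0.02 ]
scene lens_centre [162.9 281.5] 0.7 [ 0.701 -0.266  0.02 ]
scene ring_grip [314.8 145.5] 0.85 [0.489 0.22  0.042]
fit (array([ 0.54219178, -0.0012029 ]), array([-0.2,  0.2, -1.1,  0.9]))
side barrel [238.2 210.9] 0.7 [0.545 0.001 0.   ]
side lens_centre [353.2 315.3] 0.89 [ 0.701 -0.266  0.02 ]
side lens_centre [243.6 355.4] 0.8 [ 0.513 -0.301  0.02 ]
side lens_centre [237.2 202.2] 0.64 [0.545 0.007 0.02 ]
side ring_grip [199.6 127.6] 0.83 [0.488 0.225 0.042]
fit (array([0.5453466 , 0.00365356]), array([-0.3,  0.3, -0.6,  0.5]))
```

View pics/c5.png

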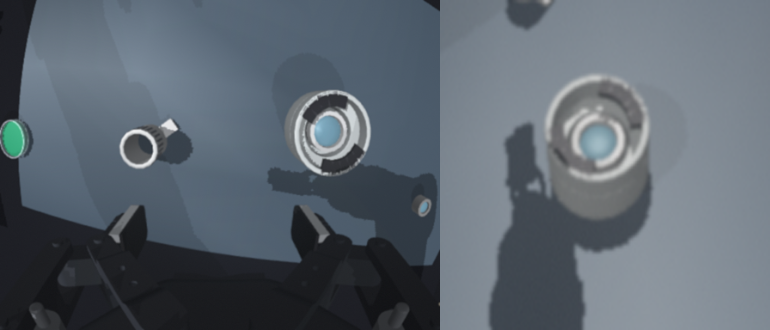

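The lens sits flat and centred on the barrel seat: blue glass at about (327,130) in the wrist half, upright inside the bore in the side half. Next I move over the ring.

Emit:
jog_arm(translation=[[1,93,0],[1,93,0],[1,93,0],[1,93,0],[1,93,0],[1,93,0],[1,93,0],[1,93,0],[1,93,0],[1,93,0],[1,93,0],[1,93,0]], turn=[80,80,80,80,80,80,80,80,80,80,80,80])

```text
clock: 10.53
position: [0.4875, 0.2155, 0.1717]
ee_rot: [0.703, 0.711, 0.001, -0.001]
ft_force: [-0.7, 0.1, 0.1]
grip_width: 0.997
```

Run:
```python
from h import *
o=manip.get_obs(); print(o["position"],o["ee_rot"],o["joint_pos"])
p=cam("wrist")
for d in look(p,"ring_grip")[:1]: print(np.round(d["at"],1),round(d["confidence"],2),np.round(at_z(p,d["at"],.042),4))
d=outl(p,"ring_grip"); print(d[0]["extent"],d[0]["confidence"])
f=p["frame"].copy()
# top-down rectified view at lug height z=.006, 1px=.25mm; x right, y up
c=[.487,.217]; g=np.mgrid[-60:60:480j,-60:60:480j]/1000
X=np.c_[(c[0]+g[1]).ravel(),(c[1]-g[0]).ravel(),np.full(480*480,.006)]
q=proj(p,X).astype(np.float32).reshape(480,480,2)
r=cv2.remap(f,q[...,0],q[...,1],cv2.INTER_LINEAR)
save(p,"w6.png"); cv2.imwrite("pics/r6.png",r[:,:,::-1])
```

```text
[0.48752172 0.2154667  0.17169255] [ 7.03230729e-01  7.10961108e-01  6.10936502e-04 -6.86838100e-04] [-0.91263064  0.17451112  0.45910926  1.80678267 -0.08519686  1.17863297
 -0.41606728]
[253.4 192.3] 0.76 [0.4849 0.2099 0.042 ]
[224.6, 149.7, 284.5, 215.7] 0.83
```

View pics/r6.png

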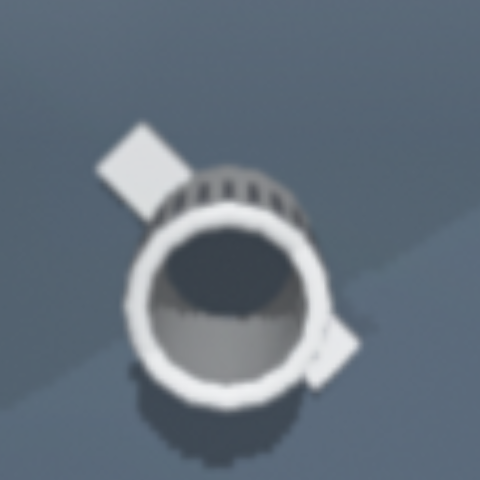

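The rectified view shows lug tip middles at (119.5,146.5) and (338.5,367). That gives a span of 77.7 mm (78 expected), the ring axis at about (0.484, 0.2125), and a lug yaw of -45°. Grasping it now.

Emit:
jog_arm(translation=[[-3,-3,-20],[-3,-3,-50],[-3,-3,-80],[-3,-3,-110],[-3,-3,-132],[-3,-3,-146],[-3,-3,-146],[-3,-3,-146]], turn=[0,0,0,0,0,0,0,0])

```text
clock: 11.35
position: [0.4843, 0.2122, 0.0255]
ee_rot: [0.708, 0.707, -0.0, -0.001]
ft_force: [0.2, 0.4, -0.7]
grip_width: 0.993
```

Emit:
jog_arm(translation=[[0,0,0],[0,0,0],[0,0,0],[0,0,0],[0,0,0],[0,0,0],[0,0,0],[0,0,0]], turn=[0,0,0,0,0,0,0,0], grip=30, grip_force=50)

```text
clock: 12.02
position: [0.485, 0.2126, 0.0269]
ee_rot: [0.708, 0.706, 0.001, -0.001]
ft_force: [-2.3, -0.8, 9.3]
grip_width: 0.499
```

Emit:
jog_arm(translation=[[0,0,15],[0,0,40],[0,0,75],[0,0,110],[0,0,130],[0,-30,130],[0,-60,130],[0,-80,130],[0,-80,130],[0,-80,130],[0,-80,130]], turn=[0,0,0,0,0,0,0,0,0,0,0])

```text
clock: 12.93
position: [0.4849, 0.1333, 0.1571]
ee_rot: [0.708, 0.707, 0.001, -0.001]
ft_force: [0.3, -0.1, -0.5]
grip_width: 0.499
```

Run:
```python
from h import *
o=manip.get_obs(); P=o["position"]; print(P,o["ee_rot"],o["joint_pos"][6],o["grip_width"])
p=cam("wrist"); save(p,"w7.png")
for l,z in [("ring_grip",P[2]+.017),("barrel",0)]:
  for d in look(p,l)[:1]: print(l,np.round(d["at"],1),round(d["confidence"],2),np.round(at_z(p,d["at"],z),4))
d=outl(p,"barrel")
if d: print(d[0]["extent"],fit_cyl(p,d[0]["mask"],[.542,.0],.05,0,.047))
```

```text
[0.48493907 0.13331154 0.15712022] [ 0.70768072  0.70653086  0.00121404 -0.00082247] -0.2972245951667235 0.49894329588660885
ring_grip [250.4 257.1] 0.67 [0.4815 0.1346 0.1741]
[265.3, 302.5, 290.0, 322.2] (array([ 0.5077646 , -0.02758223]), array([-31.6,  33.4, -25.6,  43.8]))
```

View pics/w7.png

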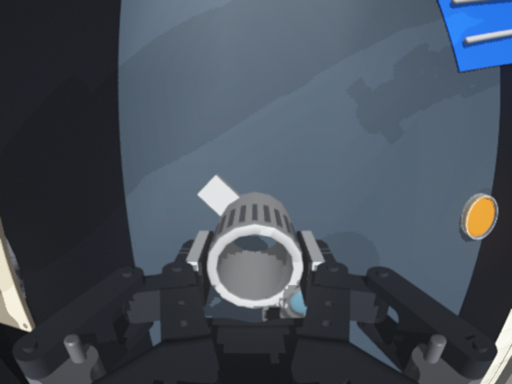

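The ring is held, with its rim at about (255,265) and the visible lug's tip edge around (207,183). Now its offset and yaw in the grip.

Run:
```python
from h import *
o=manip.get_obs(); P=o["position"]; p=cam("wrist"); b=P[2]-.0269
f=lambda c: (lambda q: np.r_[q[:,0].min()-208,q[:,0].max()-302,q[:,1].min()-224,q[:,1].max()-306])(proj(p,np.c_[c[0]+.022*np.cos(TH),c[1]+.022*np.sin(TH),0*TH+b+.054]))
s=least_squares(f,P[:2],x_scale=.01,diff_step=1e-3); print("axis-P",s.x-P[:2],s.fun)
t=at_z(p,(206.5,183.5),b+.006)
for c in (s.x,P[:2]):
  v=t[:2]-c; print(np.hypot(*v),np.degrees(np.arctan2(v[1],v[0])))
e=at_z(p,(215,175),b+.006)-at_z(p,(198,192),b+.006); print("tip edge",np.hypot(*e[:2]),np.degrees(np.arctan2(e[1],e[0])))
for n in ["scene","side"]:
    q=cam(n); d=look(q,"ring_grip")
    if d: print(n,d[0]["confidence"],at_z(q,d[0]["at"],b+.042)-P)
```

```text
axis-P [-0.00124741  0.00060099] [-2.3644836   2.36983025 -1.33843069  2.27893812]
0.03907676854367555 134.98289806053845
0.04038623438176386 135.63193638605281
tip edge 0.014265800806473734 44.02935775590964
scene 0.94 [-0.00353878  0.00987246  0.0151    ]
side 0.65 [-0.00202107  0.00703517  0.0151    ]
```

Emit:
jog_arm(translation=[[15,-35,0],[30,-70,0],[45,-105,0],[59,-132,0],[59,-132,-20],[59,-132,-20],[59,-132,-20],[59,-132,-20],[59,-132,-20]], turn=[-4,-8.5,-8.5,-8.5,-8.5,-8.5,-8.5,-8.5,-8.5])

```text
clock: 14.13
position: [0.5442, 0.0019, 0.1376]
ee_rot: [0.758, 0.653, 0.001, -0.001]
ft_force: [0.6, 0.0, -2.5]
grip_width: 0.499
```

Run:
```python
from h import *
o=manip.get_obs(); P=o["position"]; print(P,o["ee_rot"],o["joint_pos"][6])
b=P[2]-.0269; ims=[]
for n in ["scene","side"]:
    q=cam(n); d=look(q,"ring_grip")
    if d: print(n,d[0]["confidence"],at_z(q,d[0]["at"],b+.042)-P)
    d=outl(q,"barrel"); print("barrel fit",fit_cyl(q,d[0]["mask"],[.542,.0],.05,0,.047), d[0]["extent"]) if d else 0
    d=outl(q,"ring_grip"); print("ring ext",d[0]["extent"]) if d else 0
    u,v=proj(q,[P[0],P[1],.07])[0].astype(int)
    # draw the expected barrel top rim and ring top rim
    f=q["frame"].copy()
    ims.append(cv2.resize(f[v-70:v+50,u-65:u+65],(390,360),interpolation=cv2.INTER_CUBIC)); print(u,v)
    for nm,(c,r,z) in {"bar":((.5425,.0015),.05,.047),"ringtop":(P[:2],.022,b+.054)}.items():
        e=proj(q,np.c_[c[0]+r*np.cos(TH),c[1]+r*np.sin(TH),0*TH+z])
        cv2.polylines(ims[-1],[np.int32((e-[u-65,v-70])*3)],True,(255,0,0) if nm=="bar" else (0,255,0),1)
    for s in (0,180):
        a=np.radians(126.5+s); e=proj(q,[P[0]+.039*np.cos(a),P[1]+.039*np.sin(a),b+.006])[0]
        cv2.circle(ims[-1],tuple(map(int,(e-[u-65,v-70])*3)),3,(255,255,0),1)
cv2.imwrite("pics/c8.png",np.hstack(ims)[:,:,::-1])
```

```text
[0.54418711 0.00193357 0.1376211 ] [ 7.57526014e-01  6.52803283e-01  1.37022842e-03 -5.78713201e-04] -0.09060364782215655
scene 0.65 [0.00311751 0.00520895 0.0151    ]
barrel fit (array([ 0.54561532, -0.00145004]), array([-0.7,  0.8, -1.1,  0.9])) [230.3, 168.8, 269.9, 215.2]
ring ext [240.3, 140.5, 258.9, 173.8]
249 176
side 0.69 [-0.00291558  0.00716475  0.0151    ]
barrel fit (array([5.42802571e-01, 1.33341765e-04]), array([ 0.6, -0.6, -1.2,  1.1])) [211.1, 176.9, 263.5, 231.1]
ring ext [221.8, 144.1, 251.2, 185.1]
236 187
```

View pics/c8.png

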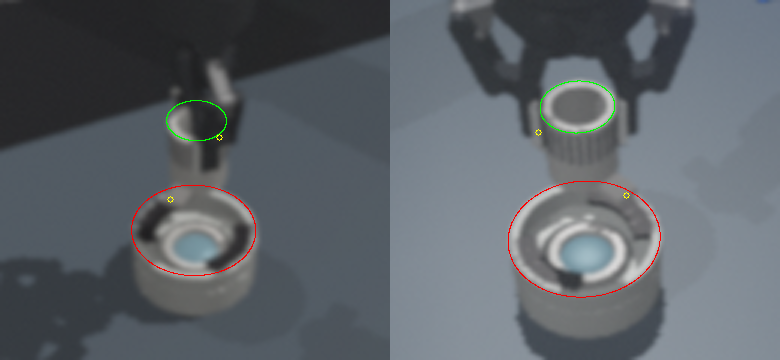

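Both overlays agree: the green ring-top and red barrel-rim circles lie on the imaged rims to about 1–2 mm. Lowering now, in stages.

Emit:
jog_arm(translation=[[-1,-1,-25],[-1,-1,-45],[-1,-1,-58],[-1,-1,-58],[-1,-1,-58]], turn=[0,0,0,0,0])

```text
clock: 14.95
position: [0.5427, -0.0002, 0.0788]
ee_rot: [0.758, 0.652, 0.0, -0.001]
ft_force: [0.2, 0.1, -1.0]
grip_width: 0.497
```

Emit:
jog_arm(translation=[[0,0,-5],[0,0,-10],[0,0,-15],[0,0,-19],[0,0,-19],[0,0,-19]], turn=[0,0,0,0,0,0])

```text
clock: 15.45
position: [0.5426, -0.0002, 0.0597]
ee_rot: [0.758, 0.652, 0.0, -0.001]
ft_force: [-0.0, 0.2, -0.8]
grip_width: 0.496
```

No contact force, and the lugs are past the lips. Lowering 2 mm more and turning -90°.

Emit:
jog_arm(translation=[[0,1,-2],[0,1,-2],[0,1,-2],[0,1,-2],[0,1,-2],[0,1,-2],[0,1,-2],[0,1,-2],[0,1,-2],[0,1,-2]], turn=[0,-5,-10,-16,-22,-28,-34,-40,-45,-45])

```text
clock: 16.28
position: [0.5427, 0.001, 0.0577]
ee_rot: [0.951, 0.311, 0.001, -0.001]
ft_force: [0.5, -0.2, -1.2]
grip_width: 0.497
```

Emit:
jog_arm(translation=[[0,0,0],[0,0,0],[0,0,0],[0,0,0],[0,0,0],[0,0,0],[0,0,0],[0,0,0],[0,0,0],[0,0,0]], turn=[-6,-12,-18,-24,-30,-36,-42,-45,-45,-45])

```text
clock: 17.12
position: [0.5428, 0.0011, 0.0578]
ee_rot: [0.997, -0.075, 0.001, -0.0]
ft_force: [0.3, 0.0, -0.8]
grip_width: 0.497
```

Run:
```python
from h import *
o=manip.get_obs(); P=o["position"]; print(P,o["ee_rot"],o["joint_pos"][6],o["ft_force"],o["torque"],o["grip_width"])
for n in ["wrist","side"]:
    q=cam(n); save(q,n+"9.png"); d=look(q,"ring_grip")
    if d: print(n,d[0]["confidence"],at_z(q,d[0]["at"],.072)-P)
```

```text
[0.54277112 0.00108356 0.05776389] [ 9.97208724e-01 -7.46593784e-02  8.07821401e-04 -2.91098805e-04] -1.4420950198073397 [ 0.254881    0.02514486 -0.80730258] [-0.02089651 -0.05377528  0.05269362] 0.49651487073753076
wrist 0.71 [-0.00162263  0.0002371   0.01423611]
side 0.8 [-0.00088787  0.00199584  0.01423611]
```

View pics/wrist9.png

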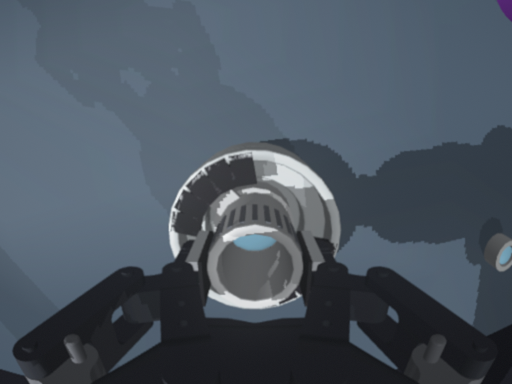

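No lug shows in the visible gap and there was no torque on the turn, so the ring is under the lips. Releasing.

Emit:
jog_arm(translation=[[0,0,-1],[0,0,-1],[0,0,-1]], turn=[0,0,0])

```text
clock: 17.57
position: [0.5429, 0.001, 0.057]
ee_rot: [0.997, -0.076, 0.001, -0.001]
ft_force: [0.1, 0.6, 2.0]
grip_width: 0.497
```

Emit:
jog_arm(translation=[[0,0,0],[0,0,0],[0,0,0],[0,0,0],[0,0,0],[0,0,0]], turn=[0,0,0,0,0,0], grip=85)

```text
clock: 18.07
position: [0.5429, 0.001, 0.057]
ee_rot: [0.997, -0.076, 0.001, -0.001]
ft_force: [-1.0, -0.0, 0.0]
grip_width: 1.001
```

Emit:
jog_arm(translation=[[0,0,15],[0,0,40],[0,0,75],[0,0,110],[0,0,140],[-80,0,150],[-80,0,150],[-80,0,150],[-80,0,150]], turn=[0,0,0,0,0,0,0,0,0])

```text
clock: 18.82
position: [0.4606, 0.0006, 0.2074]
ee_rot: [0.997, -0.076, 0.001, -0.004]
ft_force: [-0.1, 0.6, -0.6]
grip_width: 0.993
```

Run:
```python
from h import *
o=manip.get_obs(); print(o["position"],o["grip_width"],o["ft_force"])
ims=[]
for n in ["wrist","side","scene"]:
    q=cam(n); d=look(q,"ring_grip")
    if d: print(n,d[0]["confidence"],at_z(q,d[0]["at"],.072))
    d=look(q,"small_lens_centre")
    if d: print(" small",d[0]["confidence"],at_z(q,d[0]["at"],.01))
    u,v=proj(q,[.5425,.001,.05])[0].astype(int); h=90 if n=="wrist" else 45
    f=q["frame"][max(v-h,0):v+h,max(u-h,0):u+h].copy()
    ims.append(cv2.resize(f,(266,266),interpolation=cv2.INTER_CUBIC))
cv2.imwrite("pics/c10.png",np.hstack(ims)[:,:,::-1])
```

```text
[0.46063152 0.00057142 0.20736419] 0.9934112095103331 [-0.06970529  0.61610294 -0.58229957]
wrist 0.58 [5.43268583e-01 2.29159048e-04 7.20000000e-02]
 small 0.79 [ 0.46894512 -0.22511099  0.01      ]
side 0.83 [ 0.54451321 -0.00338172  0.072     ]
scene 0.64 [0.54576209 0.0021461  0.072     ]
 small 0.73 [ 0.46005686 -0.22578055  0.01      ]
```

View pics/c10.png

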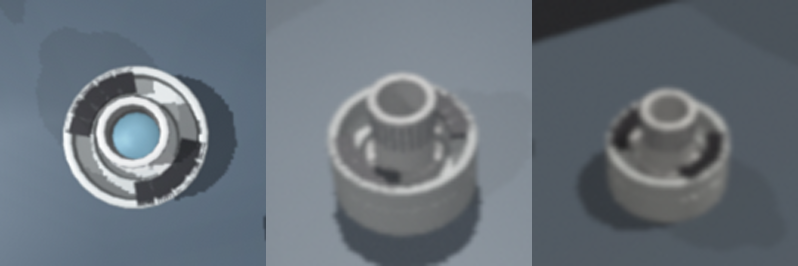

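The ring stands upright in the centre of the barrel, with the lens visible through it. No lug shows in either gap, and the gripper is clear, so I'm handing in.

```bash
python3 -c "from workcell import manip; print(manip.hand_in())"
```

```text
the job is handed in; nothing more can be done
None
```

I dropped the large lens onto the barrel seat, then lowered the ring through the gaps and turned it -90°. I released it, backed the arm clear and handed in at about 19 s of the 54 s limit; no verdict was reported.

**Ring in place:** in the last pictures it stands upright with the lens visible through it, and no lug shows in either gap. Three cameras put its axis within about 5 mm of the barrel axis (13 mm allowed).

**Lug angle:** this was worked out, not seen, because the lips hide the lugs. From the measured lip and ring angles the lugs should be within a few degrees of the lip middles (28° allowed). The turn met no noticeable resistance.

**Small lens:** measured within about 7 mm of where it started, which is camera noise; the arm never went near it. I left the red and purple look-alikes alone.

**Disagreement:** the scene and side cameras put the ring 5 to 10 mm further in y than the wrist camera while it was held. I went with the wrist reading, because rim outlines drawn on the scene and side pictures matched it to about 1–2 mm.

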